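# Tip one pocket of the spares tray into the bin

## Task

On the work stand of the inspection line, tilt the four-pocket spares tray towards the corner that overhangs the empty black bin, so that the two parts in that pocket slide out over the pouring lip into the bin while everything in the other three pockets stays in. Then lower the tray gently, without letting it drop, until it sits flat between the cleats of its stand again. Handle only the tray, not the parts, and leave the bin, the spare press roll, spanner, oil bottle and gauge case where they are.

Things in the scene. Friction and masses are not known exactly. Their poses are not given: they have to be found in the camera images.
- stand: Fixed work stand: 12 mm steel plate, 216 mm square with cut corners (113 mm from the centre along the diagonals), on a 100 mm square column with a 150 mm square foot flange; open space under the corners. Origin on the bench under its centre; x away from the robot, y to the left, turned by up to 0.2 rad.
- stand_top (a point): Centre of the stand's top face, 100 mm above the bench; the tray stands here. Near each cut corner a steel cleat, 60 mm long, 5 mm thick, 8 mm high, lies across the diagonal, its inner face 106 mm from the centre. The cleats keep the tray's feet from sliding off; a tipped tray pivots against one.
- tray: Loose grey plastic tray, 0.35 to 0.6 kg empty, under 1.05 kg loaded. It stands on four foot bars, 76 mm long, 12 mm thick, 30 mm high, one across each diagonal, outer face 103 mm from the centre. Origin at the centre, at the feet's underside; x, y, z as the stand's when flat. Lifted by one corner's lip, it tips about the outer bottom edge of the opposite foot bar.
- tray_floor (a point): Centre of the tray's floor, 34 mm above its origin. Floor 4 mm thick, 220 mm square; walls and cross divider 4 mm thick, 40 mm high, make four pockets of about 104 mm: far left (+x +y of the tray), far right (+x -y), near left (-x +y), near right (-x -y). Parts begin to slide somewhere between 13 and 32 degrees of tilt, as their oil film differs: tilt until they are seen to go. Past about 60 degrees the tray would tumble over.
- lip_fl (a point): Middle of the end edge, at the underside, of the tray's far left pouring lip: 133 mm from the tray's centre along the diagonal, 30 mm above its origin. The pocket has no wall at its cut corner; the 4 mm floor runs out level as a lip 85 mm wide with side cheeks 14 mm high. It overhangs the foot bar by 30 mm, the plate by 20 mm, and can be lifted from below by the fingers (about 5 N).
- lip_fr (a point): Middle of the end edge, at the underside, of the tray's far right pouring lip: 133 mm from the tray's centre along the diagonal, 30 mm above its origin. The pocket has no wall at its cut corner; the 4 mm floor runs out level as a lip 85 mm wide with side cheeks 14 mm high. It overhangs the foot bar by 30 mm, the plate by 20 mm, and can be lifted from below by the fingers (about 5 N).
- lip_nl (a point): Middle of the end edge, at the underside, of the tray's near left pouring lip: 133 mm from the tray's centre along the diagonal, 30 mm above its origin. The pocket has no wall at its cut corner; the 4 mm floor runs out level as a lip 85 mm wide with side cheeks 14 mm high. It overhangs the foot bar by 30 mm, the plate by 20 mm, and can be lifted from below by the fingers (about 5 N).
- lip_nr (a point): Middle of the end edge, at the underside, of the tray's near right pouring lip: 133 mm from the tray's centre along the diagonal, 30 mm above its origin. The pocket has no wall at its cut corner; the 4 mm floor runs out level as a lip 85 mm wide with side cheeks 14 mm high. It overhangs the foot bar by 30 mm, the plate by 20 mm, and can be lifted from below by the fingers (about 5 N).
- bin: Empty open black plastic bin, 160 mm square, 80 mm high, wall 4 mm, 0.5 kg, loose on the bench, turned 45 degrees to the stand, its near side below the lip of the tray's far left or far right corner (its centre about 145 mm out in both x and y of the stand). Origin: centre of its underside.
- roller1: White nylon guide roller, 28 mm diameter, 60 mm long, lying in the tray's far left pocket. Origin: middle of its axis; x along its length.
- roller2: White nylon guide roller, 28 mm diameter, 60 mm long, lying in the tray's far left pocket. Origin: middle of its axis; x along its length.
- block1: Aluminium bearing block 60 x 26 x 24 mm lying in the tray's far right pocket. Origin: centre of its underside; x along its length.
- block2: Aluminium bearing block 60 x 26 x 24 mm lying in the tray's far right pocket. Origin: centre of its underside; x along its length.
- bearing1: Steel ball bearing, 42 mm diameter, 14 mm thick, lying flat in the tray's near left pocket; stays there. Origin: centre of its underside.
- bearing2: Steel ball bearing, 42 mm diameter, 14 mm thick, lying flat in the tray's near left pocket; stays there. Origin: centre of its underside.
- handknob: Black hand knob, 54 mm diameter, 35 mm high, standing in the tray's near right pocket; stays there. Origin: centre of its underside.
- press_roll: Spare steel press roll, 90 mm diameter, 75 mm high, 1.6 kg, standing under the other far corner of the tray, the one without the bin (bystander). Origin: centre of its underside.
- spanner: Steel spanner 180 mm long lying on the bench left of the stand, pointing away from the robot (bystander). Origin at its middle.
- oiler: White oil bottle, 52 mm diameter, 130 mm high, left of the stand (bystander). Origin: centre of its underside.
- gauge_case: Closed black gauge case 130 x 75 x 30 mm, right of the stand (bystander). Origin: centre of its underside.
Not all that is in view belongs to the job. Leave any green or turquoise look-alike of the block2 alone. What is shaped like the stand but purple is not meant.

How it is judged:
On the way:
1. the tray is tilted towards the corner over the bin (at least about 16 degrees, to both of that corner's sides) (angle between tray's own x axis and vertical above 1.7708 rad and ((y of bin in the frame of stand above 0.05 m and angle between tray's own y axis and vertical above 1.7708 rad) or (y of bin in the frame of stand below -0.05 m and angle between tray's own y axis and vertical below 1.3708 rad))), for 0.2 s.
At the end, for the whole second after the job is handed in: Both parts of the pocket over the bin lie in the bin, every other part is still in its own pocket, the tray sits flat (0.025 rad) on the stand between the cleats (within 9 mm of centre, 4 mm of height), the bin is at its corner (within 40 mm), all at rest (angle between tray's own z axis and vertical below 0.025 rad and horizontal distance between tray and stand below 0.009 m and z of tray in the frame of stand between 0.096 and 0.104 m and linear speed of each of tray, bin, roller1, roller2, block1, block2 below 0.02 m/s and x of bearing1 in the frame of tray between -0.112 and 0 m and y of bearing1 in the frame of tray between 0 and 0.112 m and z of bearing1 in the frame of tray between 0.025 and 0.075 m and x of bearing2 in the frame of tray between -0.112 and 0 m and y of bearing2 in the frame of tray between 0 and 0.112 m and z of bearing2 in the frame of tray between 0.025 and 0.075 m and x of handknob in the frame of tray between -0.112 and 0 m and y of handknob in the frame of tray between -0.112 and 0 m and z of handknob in the frame of tray between 0.025 and 0.075 m and ((y of bin in the frame of stand above 0.05 m and (x of roller1 in the frame of bin between -0.078 and 0.078 m and y of roller1 in the frame of bin between -0.078 and 0.078 m and z of roller1 in the frame of bin between 0 and 0.07 m) and (x of roller2 in the frame of bin between -0.078 and 0.078 m and y of roller2 in the frame of bin between -0.078 and 0.078 m and z of roller2 in the frame of bin between 0 and 0.07 m) and (x of block1 in the frame of tray between 0 and 0.112 m and y of block1 in the frame of tray between -0.112 and 0 m and z of block1 in the frame of tray between 0.025 and 0.075 m) and (x of block2 in the frame of tray between 0 and 0.112 m and y of block2 in the frame of tray between -0.112 and 0 m and z of block2 in the frame of tray between 0.025 and 0.075 m)) or (y of bin in the frame of stand below -0.05 m and (x of block1 in the frame of bin between -0.078 and 0.078 m and y of block1 in the frame of bin between -0.078 and 0.078 m and z of block1 in the frame of bin between 0 and 0.07 m) and (x of block2 in the frame of bin between -0.078 and 0.078 m and y of block2 in the frame of bin between -0.078 and 0.078 m and z of block2 in the frame of bin between 0 and 0.07 m) and (x of roller1 in the frame of tray between 0 and 0.112 m and y of roller1 in the frame of tray between 0 and 0.112 m and z of roller1 in the frame of tray between 0.025 and 0.075 m) and (x of roller2 in the frame of tray between 0 and 0.112 m and y of roller2 in the frame of tray between 0 and 0.112 m and z of roller2 in the frame of tray between 0.025 and 0.075 m)))); the robot touches nothing.
It fails at once if a part is touched by the gripper (contact force between any of the arm, the fingers and roller1 above 0.5 N or contact force between any of the arm, the fingers and roller2 above 0.5 N or contact force between any of the arm, the fingers and block1 above 0.5 N or contact force between any of the arm, the fingers and block2 above 0.5 N or contact force between any of the arm, the fingers and bearing1 above 0.5 N or contact force between any of the arm, the fingers and bearing2 above 0.5 N or contact force between any of the arm, the fingers and handknob above 0.5 N).
It fails at once if the tray is dropped or flung (turns faster than 3 rad/s) (angular speed of tray above 3 rad/s).
It fails at once if a bystander is moved by more than 20 mm (distance of any of press_roll, spanner, oiler, gauge_case from where it was at the start of the episode above 0.02 m).
It fails at once if the bin is shoved away by more than 40 mm (distance of bin from where it was at the start of the episode above 0.04 m).
It also fails if it takes over 46 s, if anything falls off the work surface, if the arm or the gripper's body presses on something with over 40 N, if the wrist force passes 120 N, or if a joint passes its speed limit or range.

## Robot

A 6-joint arm with a two-finger parallel gripper is mounted at the origin on the work surface. World frame = base frame: x ahead of the robot, y to its left, z up, the work surface at z = 0. Lengths are in m, angles in rad, forces in N, time in s.
With the tool pointing down it reaches from about 0.275 to 0.75 m from the base axis. Payload 10.2 kg.
Tool frame: the origin (TCP) lies at the very end of the fingers, on their centre line; the grasp point (between the pads) lies 19 mm behind it; z points along the fingers, y is the line along which they close (so a half turn about z gives the same grasp; the last joint's range is limited). The gripper opens to 88 mm and grips with 3 to 60 N. Pads are 18 mm wide; open, the fingers measure 123 mm over their backs; the gripper's body (75 mm by 187 mm) begins 45 mm behind the grasp point.
Start: joints at [-1.405, 0.313, 1.498, -0, 1.331, -0.223], TCP at [0.199, -0.486, 0.2] pointing down, gripper open.
Joint ranges: [-2.94, 2.94], [-0.97, 2.17], [0.19, 2.56], [-1.23, 4.37], [0.02, 3.11], [-2.88, 2.88]. Speed limits (rad/s): [2.39, 2.39, 3.01, 3.14, 3.14, 3.14].

## Interface

Orientations are given as [roll, pitch, yaw] about the fixed x, y, z axes, in that order (R = Rz(yaw) Ry(pitch) Rx(roll)).
In Python, from plant import telemetry, capture, order gives the robot as it stands.
- The arm moves only by the tool carry_out, never from a script. Its arguments are lists of equal length, an entry for each row: "xyz": the shift along the tool's x, y, z in m, a list of three; "rot": the turn, a rotation vector about the tool's x, y, z in degrees, a list of three; "gripper": the closure, from -1 (fully open) to 1 (shut). In form: {"xyz": [[dx, dy, dz], ...], "rot": [[rx, ry, rz], ...], "gripper": [gripper, ...]}. A call has exactly 5 rows; each row is the pose to reach, as a shift and turn from the pose commanded when the call began, along the tool's axes at that moment; what a row does not reach only later rows make up. A row lasts 1/8 s, in which the tool goes at most 62.5 mm and 10.7 degrees, less where a joint would pass 70% of its speed; a pose out of reach is approached as far as the arm can. A call with a gripper value outside its range is refused whole. The fingers move at their own pace and stop on an object; "newtons" is the grip in N (left out, the last holds). Time passes only in rows, so rows that repeat a pose let the fingers close, or fill a call up. It gives the time, the measured TCP pose, the force, the opening and the grip force at its end, in the units of the state.
- telemetry.get_state(): the state, without advancing time (a new reading comes with each control period).
- capture(name): name is "scene" or "top" or "wrist"; returns a dict with "img" (480x640x3 uint8, red, green, blue), "fx", "fy", "cx", "cy" (pixels), "dist_coeffs" ([k1, k2, p1, p2, k3] as OpenCV has them; the pictures are not rectified), "T" (4x4, takes a point from camera to world coordinates); the wrist camera has in their place "T_tool_cam" (4x4, takes a point from camera to tool coordinates, whose origin is the TCP and whose axes are the flange's). Camera axes: x right, y up, looking along -z (the intrinsics and any distortion apply to the point x, -y, -z); pixel columns grow to the right and rows downward; lengths in m; the calibration is good to about 2 mm. A picture is of the moment at which its call begins: read the wrist's pose just before it. There is no depth.
- order.hand_in(): hands the job in; it is judged then, once.
The state is a dict: "time_s": time; "joints": joint angles; "dq": joint speeds; "tau": joint torques, N m; "tool_pos": TCP position; "orientation": TCP orientation; "contact_force": force on the tool from outside, world axes, zero at the start; "moment": the same for the moment, N m; "gripper_width": finger opening in m; "grasp_force": force on a finger pad.
Only numpy, scipy, OpenCV 4.12 (cv2) and the standard library are available. Lean on these libraries where they do the work, as an engineer would, in place of code of your own. Each camera call takes 0.05 s, during which the arm holds its last target. There are 200 camera calls.

## Working session

There is one attempt and no reset: what is moved stays moved. The work goes in short steps, Python scripts to look and compute and a tool call to move; the robot and the scene stay as the last step left them, time stands still between calls to the robot, and variables do not carry over. Pictures are saved under pics/ and viewed, at most 10 in all, crops included, and the job is handed in when it is done.

Besides the shell and the picture viewer there is one more tool, called after "Emit:" as name(argument=value, ...), one argument or row to a line, values as JSON. carry_out: Moves the arm, as the interface text tells. Its arguments: {"type":"object","properties":{"xyz":{"type":"array","items":{"type":"array","items":{"type":"number"}}},"rot":{"type":"array","items":{"type":"array","items":{"type":"number"}}},"gripper":{"type":"array","items":{"type":"number"}},"newtons":{"type":"number"}},"required":["xyz","rot","gripper"]}

```bash
mkdir -p pics; ls
python3 - <<'E'
from plant import telemetry, capture
import cv2,numpy as np
s=telemetry.get_state();print({k:np.round(v,3) for k,v in s.items()})
ims=[]
for n in ["scene","top"]:
    c=capture(n);cv2.imwrite(f"pics/{n}0.png",c["img"][:,:,::-1]);print(n,c["fx"],c["fy"],c["cx"],c["cy"],c["dist_coeffs"],np.round(c["T"],4).tolist())
E
```

```text
pics
{'time_s': np.float64(0.0), 'joints': array([-1.405,  0.313,  1.498, -0.   ,  1.331, -0.223]), 'dq': array([-0.001, -0.001, -0.001,  0.   ,  0.001, -0.   ]), 'tau': array([ 0.0000e+00, -4.0221e+01, -2.5227e+01,  6.9000e-02,  3.5000e-02,
       -0.0000e+00]), 'tool_pos': array([ 0.199, -0.486,  0.2  ]), 'orientation': array([-3.14 , -0.   ,  0.389]), 'contact_force': array([ 0.785,  0.256, -0.183]), 'moment': array([ 0.005,  0.037, -0.024]), 'grasp_force': np.float64(0.0), 'gripper_width': np.float64(0.088)}
scene 510.5582734222745 510.5582734222745 322.36661336736125 238.9732495816958 [-0.02348155  0.          0.          0.          0.        ] [[0.7877, -0.4516, 0.4191, 0.9905], [0.616, 0.5873, -0.525, -0.4723], [-0.009, 0.6717, 0.7408, 0.8288], [0.0, 0.0, 0.0, 1.0]]
top 441.6286296561052 441.6286296561052 322.8528435658267 237.16214444989618 [0.00523877 0.         0.         0.         0.        ] [[0.0115, 0.9889, -0.1482, 0.4185], [-0.9998, 0.0141, 0.0163, 0.061], [0.0182, 0.148, 0.9888, 1.0188], [0.0, 0.0, 0.0, 1.0]]
```

View pics/scene0.png

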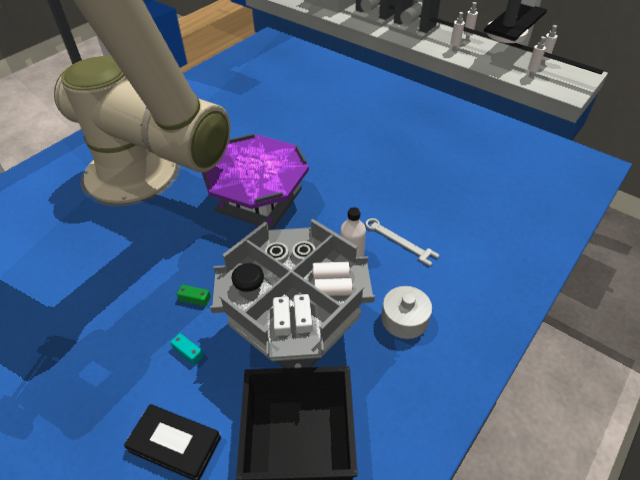

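View pics/top0.png

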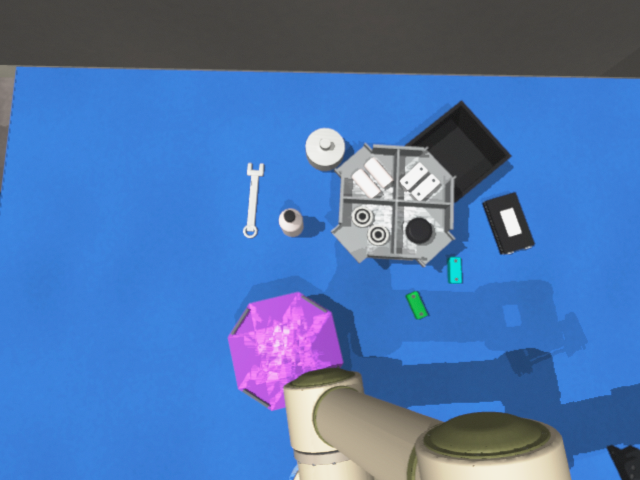

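The bin lies at the far right corner, top image (460,150), so the two aluminium blocks at (414,180) and (427,186) go and I lift the near left lip, at about (347,248). Look-alikes: stand under the tray at (398,202) versus the purple one at (287,350), which isn't meant. Blocks versus the turquoise (455,270) and green (417,305) ones, also left alone. The close crop will check this choice.

```bash
cat > h.py <<'E'
import numpy as np,cv2
from plant import telemetry,capture
from scipy.spatial.transform import Rotation as R
def K(c): return np.array([[c["fx"],0,c["cx"]],[0,c["fy"],c["cy"]],[0,0,1]])
def plane(c,pts,z,T=None):
    T=c["T"] if T is None else T
    u=cv2.undistortPoints(np.array(pts,float).reshape(-1,1,2),K(c),np.array(c["dist_coeffs"])).reshape(-1,2)
    d=np.c_[u[:,0],-u[:,1],-np.ones(len(u))]@T[:3,:3].T;o=T[:3,3]
    z=np.broadcast_to(z,len(u))
    return o+d*((z-o[2])/d[:,2])[:,None]
def proj(c,P,T=None):
    T=c["T"] if T is None else T
    q=(np.array(P)-T[:3,3])@T[:3,:3];q=q*[1,-1,-1]
    return cv2.projectPoints(q,np.zeros(3),np.zeros(3),K(c),np.array(c["dist_coeffs"]))[0].reshape(-1,2)
E
python3 - <<'E'
from h import *
c=capture("top");im=c["img"][:,:,::-1]
cv2.imwrite("pics/crop1.png",cv2.resize(im[135:275,320:520],None,fx=4,fy=4,interpolation=cv2.INTER_CUBIC))
print(plane(c,[(398,202)],.174),plane(c,[(287,350)],.1),plane(c,[(460,150)],.08))
E
```

```text
[[ 0.61707433 -0.0996623   0.174     ]] [[0.3244483  0.11575757 0.1       ]] [[ 0.75983032 -0.25758255  0.08      ]]
```

View pics/crop1.png

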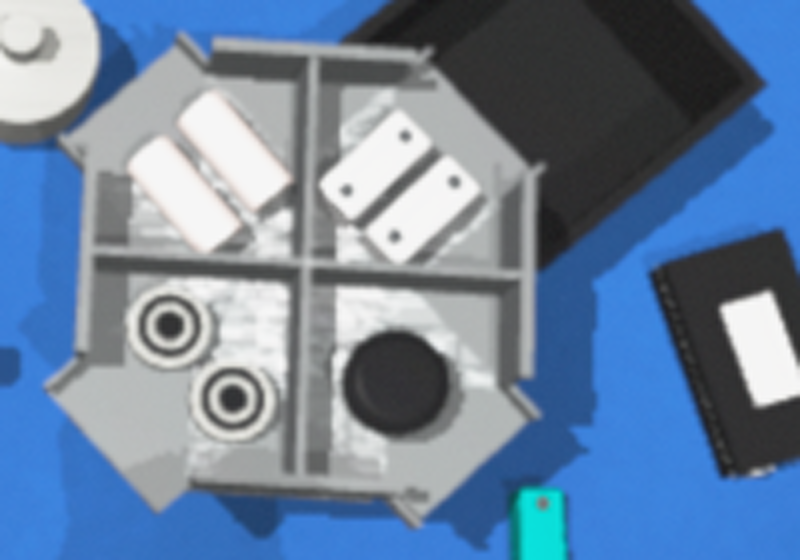

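The crop shows grey tray with two white/aluminium blocks at crop (375,165),(425,208) in the far right pocket facing the black bin. The near left lip's edge runs from crop (48,388) to (157,512). The turquoise block (540,520) is off the tray.

Run:
```python
from h import *
from scipy.optimize import least_squares
c=capture("top");s=capture("scene")
cr=np.array([(306,265),(96,250),(524,274),(314,60),(293,475)])/4+[320,135]
mod=np.array([(0,0),(0,.11),(0,-.11),(.11,0),(-.11,0)])
P=plane(c,cr,.174)
def pts(p,m):
    a=p[2];r=np.array([[np.cos(a),-np.sin(a)],[np.sin(a),np.cos(a)]]);return m@r.T+p[:2]
f=least_squares(lambda p:(pts(p,mod)-P[:,:2]).ravel(),[.6,-.1,0]);p=f.x
print(np.round(p,4),np.round(f.fun*1000,1))
d=np.sqrt(.5)
w=lambda q,z:np.r_[pts(p,np.array([q]))[0],z]
lip=w([-.133*d,.133*d],.130);print("lip",lip)
print("scene proj cross,lip",proj(s,[w([0,0],.174),lip]).round(1),"top proj lip",proj(c,[lip]).round(1))
print("lip crop corners",plane(c,np.array([(50,392),(157,512)])/4+[320,135],.134))
print("inward azimuth",p[2]-np.pi/4, "bin expected",w([.145,-.145],0))
```

```text
[ 0.6194 -0.0971 -0.0519] [ 0.8 -0.4  0.6  6.2 -2.  -2.8  5.7 -0.7 -5.2 -2.3]
lip [0.53034398 0.00169447 0.13      ]
scene proj cross,lip [[288.7 270.6]
 [288.2 230. ]] top proj lip [[344.7 247.9]]
lip crop corners [[ 0.55997852  0.02696364  0.134     ]
 [ 0.49965504 -0.02737128  0.134     ]]
inward azimuth -0.83733336593145 bin expected [ 0.75665758 -0.2494377   0.        ]
```

Emit:
carry_out(
  xyz=[
    [0.0,0.0,-0.06],
    [0.03,-0.03,-0.1],
    [0.08,-0.08,-0.13],
    [0.12,-0.12,-0.14],
    [0.16,-0.16,-0.15],
  ],
  rot=[
    [0,0,-10],
    [0,0,-20],
    [0,0,-30],
    [0,0,-40],
    [0,0,-50],
  ],
  gripper=[0,0,0,0,0],
)

```text
time_s: 0.88
tool_pos: [0.2853, -0.2789, 0.3503]
orientation: [3.141, 0.0, 1.267]
contact_force: [0.9, -0.5, 1.3]
gripper_width: 0.0444
grasp_force: 0.0
```

Run:
```python
from h import *
s=telemetry.get_state();print({k:np.round(v,3) for k,v in s.items() if k!='tau'})
```

```text
{'time_s': np.float64(0.875), 'joints': array([-1.07 , -0.041,  1.522,  0.   ,  1.659, -0.766]), 'dq': array([ 0.935, -0.504,  0.28 ,  0.003,  0.226, -0.465]), 'tool_pos': array([ 0.285, -0.279,  0.35 ]), 'orientation': array([3.141, 0.   , 1.267]), 'contact_force': array([ 0.881, -0.473,  1.311]), 'moment': array([ 0.   , -0.078, -0.019]), 'grasp_force': np.float64(0.0), 'gripper_width': np.float64(0.044)}
```

Emit:
carry_out(
  xyz=[
    [0.06,0.0,0],
    [0.12,0.0,0],
    [0.18,0.0,0],
    [0.24,0.0,0],
    [0.3,0.0,0],
  ],
  rot=[
    [0,0,-10],
    [0,0,-20],
    [0,0,-30],
    [0,0,-40],
    [0,0,-50],
  ],
  gripper=[0,0,0,0,0],
)

```text
time_s: 1.5
tool_pos: [0.3764, 0.0071, 0.3499]
orientation: [3.141, 0.001, 2.14]
contact_force: [0.6, -0.5, -0.9]
gripper_width: 0.0438
grasp_force: 0.0
```

Emit:
carry_out(
  xyz=[
    [0,0,0],
    [0,0,0],
    [0,0,0],
    [0,0,0],
    [0,0,0],
  ],
  rot=[
    [0,-6,0],
    [0,-12,0],
    [0,-18,0],
    [0,-24,0],
    [0,-30,0],
  ],
  gripper=[0,0,0,0,0],
)

```text
time_s: 2.12
tool_pos: [0.3762, 0.0052, 0.35]
orientation: [3.141, 0.527, 2.134]
contact_force: [0.4, 0.1, -0.7]
gripper_width: 0.044
grasp_force: 0.0
```

Run:
```python
from h import *
s=telemetry.get_state();print({k:np.round(v,4) for k,v in s.items() if k!='tau'})
q=s["joints"];Rz=lambda a:R.from_euler('z',a);Ry=lambda a:R.from_euler('y',a)
C=Ry(-np.pi)*Rz(np.pi/2)*R.from_euler('x',np.pi)
Rm=R.from_euler('xyz',s["orientation"])
for sg in(1,-1):
    print(sg,((Rz(q[0])*Ry(q[1]+q[2])*Rz(sg*q[3])*Ry(q[4])*Rz(q[5])*C).inv()*Rm).magnitude())
```

```text
{'time_s': np.float64(2.125), 'joints': array([ 0.0348, -0.2176,  1.7722, -0.4635,  1.3279, -0.4749]), 'dq': array([ 0.5868, -0.087 ,  0.3484, -0.8956, -0.4208,  0.8099]), 'tool_pos': array([0.3762, 0.0052, 0.35  ]), 'orientation': array([3.1406, 0.5272, 2.134 ]), 'contact_force': array([ 0.3715,  0.0628, -0.6681]), 'moment': array([0.1916, 0.0478, 0.0183]), 'grasp_force': np.float64(0.0), 'gripper_width': np.float64(0.044)}
1 1.3092278833360675e-16
-1 0.9270427291909197
```

```bash
cat >> h.py <<'E'
from scipy.optimize import least_squares
Rz=lambda a:R.from_euler('z',a);Ry=lambda a:R.from_euler('y',a)
C=Ry(-np.pi)*Rz(np.pi/2)*R.from_euler('x',np.pi)
def fk(q,k):
    Rm=Rz(q[0])*Ry(q[1]+q[2])*Rz(q[3])*Ry(q[4])*Rz(q[5])*C
    a1,d2,h,L2,a3,d4,dt=k
    p=Rz(q[0]).apply(np.array([a1,d2,h])+Ry(q[1]).apply([0,0,L2])+Ry(q[1]+q[2]).apply([a3,0,d4]))+Rm.apply([0,0,dt])
    return p,Rm
D=[([-1.405,.313,1.498,0,1.331,-.223],[.199,-.486,.2]),([-1.07,-.041,1.522,0,1.659,-.766],[.2853,-.2789,.3503]),([.0348,-.2176,1.7722,-.4635,1.3279,-.4749],[.3762,.0052,.35])]
lo=np.array([-2.94,-.97,.19,-1.23,.02,-2.88]);hi=np.array([2.94,2.17,2.56,4.37,3.11,2.88])
def fit():
    k0=np.array([0,.116,.4,.4,0,.4,.25])
    return least_squares(lambda k:np.r_[np.concatenate([(fk(q,k)[0]-p)*1000 for q,p in D]),(k-k0)*[5,.1,.1,.1,5,.1,.1]],k0)
E
python3 - <<'E'
from h import *
f=fit();k=f.x;print(k.round(3),f.fun[:9].round(1))
U=np.array([.669,-.743,0]);L=np.array([.530,.001,.130])
q=np.array(D[2][0])
for al in(25,35,45,55):
  a=np.radians(al);z=U*np.cos(a)-[0,0,np.sin(a)];y=np.array([.743,.669,0]);Rt=R.from_matrix(np.c_[np.cross(y,z),y,z])
  for dh,dz in((-.015,-.03),(.04,.12)):
    p=L+np.array([dh*U[0],dh*U[1],dz]) if dz>0 else L-dh*U+[0,0,dz]
    g=least_squares(lambda q:np.r_[(fk(q,k)[0]-p)*10,(fk(q,k)[1].inv()*Rt).as_rotvec()],np.clip(q,lo,hi),bounds=(lo,hi))
    print(al,dz,g.cost.round(5),g.x.round(2))
E
```

```text
[-0.     0.116  0.199  0.438  0.037  0.398  0.286] [ 0.2  0.   0.  -0.1 -0.   0.1  0.  -0.  -0.1]
25 -0.03 0.04826 [ 0.15  0.46  1.89 -1.23  0.86  0.4 ]
25 0.12 0.0097 [ 0.1   0.2   1.88 -1.23  0.83  0.17]
35 -0.03 0.01263 [ 0.1   0.41  1.94 -1.23  0.73  0.35]
35 0.12 0.0 [ 0.07  0.17  1.88 -1.17  0.78  0.1 ]
45 -0.03 1e-05 [ 0.06  0.36  1.99 -1.23  0.62  0.31]
45 0.12 0.0 [ 0.01  0.15  1.79 -0.83  0.8  -0.24]
55 -0.03 0.0 [-0.01  0.33  1.92 -0.82  0.61 -0.12]
55 0.12 0.0 [-0.05  0.16  1.7  -0.54  0.9  -0.53]
```

```bash
cat >> h.py <<'E'
U=np.array([.669,-.743,0]);V=np.array([.743,.669,0]);L=np.array([.530,.001,.130])
def Rt(al):
    a=np.radians(al);z=U*np.cos(a)-[0,0,np.sin(a)];return R.from_matrix(np.c_[np.cross(V,z),V,z])
def ik(p,Rq,k,q):
    g=least_squares(lambda q:np.r_[(fk(q,k)[0]-p)*10,(fk(q,k)[1].inv()*Rq).as_rotvec()],np.clip(q,lo,hi),bounds=(lo,hi));return g.x,g.cost
def delta(p,Rq,s=None):
    s=s or telemetry.get_state();R0=R.from_euler('xyz',s["orientation"])
    return R0.inv().apply(p-s["tool_pos"]).round(4),np.degrees((R0.inv()*Rq).as_rotvec()).round(2)
E
python3 - <<'E'
from h import *
c=capture("scene");im=c["img"][:,:,::-1];t=capture("top")
# oiler: cap top z=.13 triangulated from both; top px(290,214) scene px(354,213)
print("cap",plane(t,[(290,214)],.13),plane(c,[(354,213)],.13))
cap=plane(c,[(354,213)],.13)[0]
rel=cap-L;print("oiler along V,U from lip",rel@V,rel@U)
pu=np.array([.324,.116,.1])-L;print("purple V,U",pu@V,pu@U)
k=fit().x;q=np.array(D[2][0])
for p in (L-.027*U+[0,0,.07],L-.027*U+[0,0,-.032],L+.008*U+[0,0,-.032]):
    q,co=ik(p,Rt(50),k,q);print(p.round(3),q.round(2),round(co,5),delta(p,Rt(50)))
E
```

```text
cap [[0.59877025 0.11423497 0.13      ]] [[0.60188851 0.11371357 0.13      ]]
oiler along V,U from lip 0.12881853778440788 -0.03565276590209814
purple V,U -0.076123 -0.22325900000000004
[0.512 0.021 0.2  ] [ 0.1   0.15  1.89 -0.79  0.82 -0.15] 0.0 (array([0.022 , 0.1233, 0.1593]), array([-5.54, -9.97, -7.81]))
[0.512 0.021 0.098] [ 0.1   0.32  2.   -1.04  0.65  0.18] 0.0 (array([0.073 , 0.1234, 0.2477]), array([-5.54, -9.97, -7.81]))
[ 0.535 -0.005  0.098] [ 0.04  0.34  1.97 -1.04  0.61  0.12] 0.0 (array([0.0432, 0.1292, 0.2649]), array([-5.54, -9.97, -7.81]))
```

Emit:
carry_out(
  xyz=[
    [0.005,0.025,0.03],
    [0.01,0.05,0.065],
    [0.015,0.08,0.1],
    [0.02,0.1,0.135],
    [0.022,0.115,0.159],
  ],
  rot=[
    [-1.1,-2,-1.6],
    [-2.2,-4,-3.1],
    [-3.3,-6,-4.7],
    [-4.4,-8,-6.2],
    [-5.5,-10,-7.8],
  ],
  gripper=[0.1,0.2,0.2,0.2,0.2],
)

```text
time_s: 2.85
tool_pos: [0.5064, 0.0146, 0.1993]
orientation: [-3.14, 0.697, 2.301]
contact_force: [1.3, -0.1, -0.2]
gripper_width: 0.0351
grasp_force: 0.0
```

Run:
```python
from h import *
s=telemetry.get_state();c=capture("wrist");cv2.imwrite("pics/w1.png",c["img"][:,:,::-1])
print(s["tool_pos"],s["orientation"],s["contact_force"],s["dq"])
for p in (L-.027*U-.008*V+[0,0,.07],L-.027*U-.008*V+[0,0,-.034]):print(delta(p,Rt(50),s))
T=np.eye(4);T[:3,:3]=R.from_euler('xyz',s["orientation"]).as_matrix();T[:3,3]=s["tool_pos"]
W=T@c["T_tool_cam"]
np.savez("w1.npz",W=W)
print(proj(c,[L,L+.0425*V,L-.0425*V,L+.133*U+[0,0,.044]],W))
```

```text
[0.50640885 0.01461182 0.19933572] [-3.14016607  0.69689456  2.30055627] [ 1.27908923 -0.13729558 -0.19996278] [ 0.01369154  0.4292755   0.13266169 -0.68429714 -0.61515993  0.53980838]
(array([ 0.0004,  0.0004, -0.0012]), array([-0.2 , -0.07, -0.14]))
(array([0.0672, 0.0005, 0.0785]), array([-0.2 , -0.07, -0.14]))
[[332.35409241 200.65577889]
 [403.00720494 200.56492921]
 [261.79033583 200.76332738]
 [329.31926531 348.55535767]]
```

View pics/w1.png

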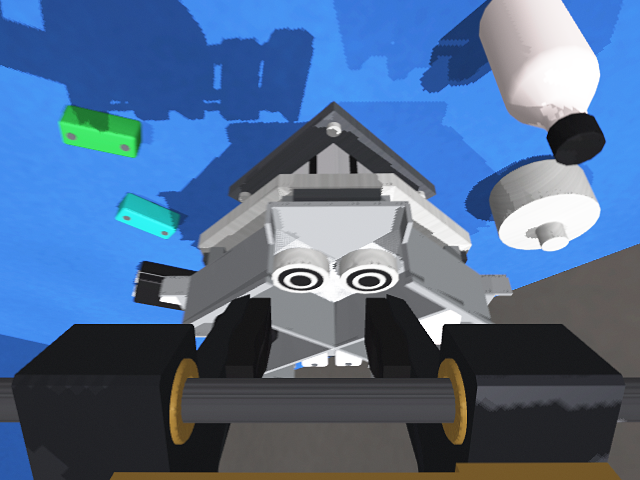

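The wrist view shows the near left lip's edge at row 203, columns 272–408, about 5 mm further in +V than I predicted. The bearings are at (300,278) and (367,278), and the oiler (575,130) is clear. I'll shift 5 mm and lower.

Emit:
carry_out(
  xyz=[
    [0.017,0.002,0.02],
    [0.034,0.005,0.04],
    [0.05,0.005,0.06],
    [0.067,0.005,0.0785],
    [0.067,0.005,0.0785],
  ],
  rot=[
    [0,0,0],
    [0,0,0],
    [0,0,0],
    [0,0,0],
    [0,0,0],
  ],
  gripper=[0.2,0.2,0.2,0.2,0.2],
)

```text
time_s: 3.52
tool_pos: [0.5085, 0.0184, 0.0972]
orientation: [-3.139, 0.697, 2.3]
contact_force: [0.1, 0.3, -0.0]
gripper_width: 0.0351
grasp_force: 0.0
```

Run:
```python
from h import *
s=telemetry.get_state()
print(s["tool_pos"],s["joints"].round(3),s["contact_force"].round(1))
p=s["tool_pos"];R0=Rt(50)
print("U,z rel",(p-L)@U,(p-L)@V,p[2]-.13)
print("inward .035",delta(p+.035*U,R0,s))
# lift plan: pivot at 236mm inward of lip,-30mm
for th in (0,2,5,8,12,16,20,25,30,35,40,45):
    t=np.radians(th);v=np.array([-.236,.030]) # along U, z rel. pivot
    e=np.array([v[0]*np.cos(t)+v[1]*np.sin(t),-v[0]*np.sin(t)+v[1]*np.cos(t)])
    w=e-v;print(th,"dU,dz",w.round(4),"tool",R0.inv().apply(w[0]*U+[0,0,w[1]]).round(4))
```

```text
[0.50849279 0.01842502 0.09717306] [ 0.101  0.32   2.007 -1.048  0.645  0.189] [ 0.1  0.3 -0. ]
U,z rel -0.027335109028895188 -0.004322516316784694 -0.032826942976965034
inward .035 (array([-0.0268,  0.0002,  0.0225]), array([-0.31, -0.07, -0.18]))
0 dU,dz [0. 0.] tool [0. 0. 0.]
2 dU,dz [0.0012 0.0082] tool [-0.0062  0.     -0.0055]
5 dU,dz [0.0035 0.0205] tool [-0.0158  0.     -0.0134]
8 dU,dz [0.0065 0.0326] tool [-0.0259  0.     -0.0208]
12 dU,dz [0.0114 0.0484] tool [-0.0398  0.     -0.0298]
16 dU,dz [0.0174 0.0639] tool [-0.0544  0.     -0.0378]
20 dU,dz [0.0245 0.0789] tool [-0.0695  0.     -0.0447]
25 dU,dz [0.0348 0.0969] tool [-0.0889  0.     -0.0519]
30 dU,dz [0.0466 0.114 ] tool [-0.109   0.     -0.0574]
35 dU,dz [0.0599 0.1299] tool [-0.1294  0.     -0.0611]
40 dU,dz [0.0745 0.1447] tool [-0.15   0.    -0.063]
45 dU,dz [0.0903 0.1581] tool [-0.1708  0.     -0.0631]
```

Emit:
carry_out(
  xyz=[
    [-0.008,0.0,0.007],
    [-0.016,0.0,0.0135],
    [-0.0245,0.0,0.0205],
    [-0.0245,0,0.0205],
    [-0.0245,0.0,0.0205],
  ],
  rot=[
    [0,0,0],
    [0,0,0],
    [0,0,0],
    [0,0,0],
    [0,0,0],
  ],
  gripper=[0.2,0.2,0.2,0.2,0.2],
)

```text
time_s: 4.15
tool_pos: [0.5302, -0.0045, 0.0979]
orientation: [3.141, 0.698, 2.3]
contact_force: [-0.2, 0.1, 0.1]
gripper_width: 0.0354
grasp_force: 0.0
```

Emit:
carry_out(
  xyz=[
    [-0.0013,0.0,-0.0015],
    [-0.0026,0.0,-0.003],
    [-0.0038,0.0,-0.0046],
    [-0.005,0.0,-0.006],
    [-0.005,0.0,-0.006],
  ],
  rot=[
    [0,0,0],
    [0,0,0],
    [0,0,0],
    [0,0,0],
    [0,0,0],
  ],
  gripper=[0.2,0.2,0.2,0.2,0.2],
)

```text
time_s: 4.78
tool_pos: [0.5303, -0.0044, 0.1059]
orientation: [3.141, 0.699, 2.3]
contact_force: [-0.2, 0.2, -0.3]
gripper_width: 0.035
grasp_force: 0.0
```

Run:
```python
from h import *
s=telemetry.get_state();p=s["tool_pos"]
print(p,s["contact_force"].round(1),"U,V,z rel",(p-L)@U,(p-L)@V,p[2]-.13)
```

```text
[ 0.5303181  -0.00437064  0.10586472] [-0.2  0.2 -0.3] U,V,z rel 0.004203195553069299 -0.0033566044095227512 -0.024135283026746307
```

Emit:
carry_out(
  xyz=[
    [-0.001,0.0,-0.0012],
    [-0.002,0.0,-0.0024],
    [-0.003,0.0,-0.0036],
    [-0.004,0.0,-0.0048],
    [-0.005,0.0,-0.006],
  ],
  rot=[
    [0,0,0],
    [0,0,0],
    [0,0,0],
    [0,0,0],
    [0,0,0],
  ],
  gripper=[0.2,0.2,0.2,0.2,0.2],
)

```text
time_s: 5.4
tool_pos: [0.5302, -0.0044, 0.1136]
orientation: [3.141, 0.699, 2.3]
contact_force: [0.1, 1.2, -0.7]
gripper_width: 0.0355
grasp_force: 0.0
```

Emit:
carry_out(
  xyz=[
    [-0.001,0.0,-0.0012],
    [-0.002,0.0,-0.0024],
    [-0.003,0.0,-0.0036],
    [-0.004,0.0,-0.0048],
    [-0.005,0.0,-0.006],
  ],
  rot=[
    [0,0,0],
    [0,0,0],
    [0,0,0],
    [0,0,0],
    [0,0,0],
  ],
  gripper=[0.2,0.2,0.2,0.2,0.2],
)

```text
time_s: 6.02
tool_pos: [0.5302, -0.0044, 0.1214]
orientation: [3.141, 0.699, 2.3]
contact_force: [-0.5, 1.3, 0.1]
gripper_width: 0.0352
grasp_force: 0.0
```

Run:
```python
from h import *
s=telemetry.get_state();p=s["tool_pos"]
print(p,s["contact_force"].round(1),"U,V,z rel",(p-L)@U,(p-L)@V,p[2]-.13)
c=capture("wrist");t=capture("scene")
cv2.imwrite("pics/s2.png",np.hstack([c["img"][100:400,100:560],t["img"][180:480,160:460]])[:,:,::-1])
```

```text
[ 0.53021003 -0.00435725  0.12142035] [-0.5  1.3  0.1] U,V,z rel 0.004120940301972572 -0.003427948297748621 -0.008579646213163372
```

View pics/s2.png

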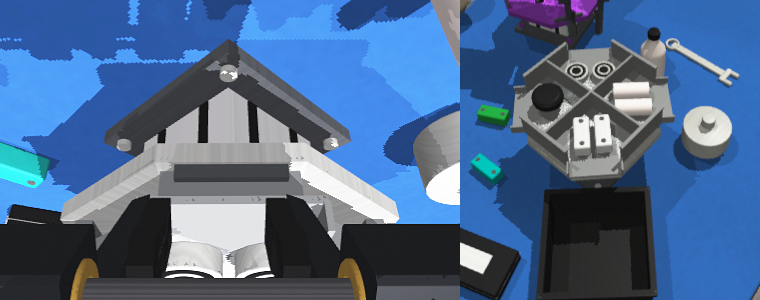

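```bash
cat >> h.py <<'E'
def wrist():
    s=telemetry.get_state();c=capture("wrist")
    T=np.eye(4);T[:3,:3]=R.from_euler('xyz',s["orientation"]).as_matrix();T[:3,3]=s["tool_pos"]
    return c,T@c["T_tool_cam"],s
E
python3 - <<'E'
from h import *
c,W,s=wrist();t=capture("scene")
w=c["img"][:,:,::-1].copy();sc=t["img"][:,:,::-1].copy()
for a,b in ((0,-.0425),(0,.0425)):
    pass
pl=L+.020*U-[0,0,.030] # plate top corner edge
for cam,im,T in((c,w,W),(t,sc,t["T"])):
    for A,B,col in((L-.0425*V,L+.0425*V,(0,0,255)),(pl-.0397*V,pl+.0397*V,(0,255,0))):
        q=proj(cam,[A,B],T).round().astype(int);print(q.tolist());cv2.line(im,tuple(map(int,q[0])),tuple(map(int,q[1])),col,1)
    q=proj(cam,[s["tool_pos"]],T)[0];cv2.circle(im,(int(q[0]),int(q[1])),3,(255,0,255),1)
a=cv2.resize(w[200:400,160:480],(640,400)) ;b=sc[130:330,0:640]
cv2.imwrite("pics/s3.png",np.vstack([a,b]))
print(c["T_tool_cam"].round(3))
E
```

```text
[[230, 294], [422, 294]]
[[248, 260], [401, 260]]
[[265, 231], [310, 229]]
[[268, 250], [310, 247]]
[[ 0.     0.959  0.283  0.073]
 [ 1.    -0.     0.    -0.   ]
 [ 0.001  0.283 -0.959 -0.184]
 [ 0.     0.     0.     1.   ]]
```

View pics/s3.png

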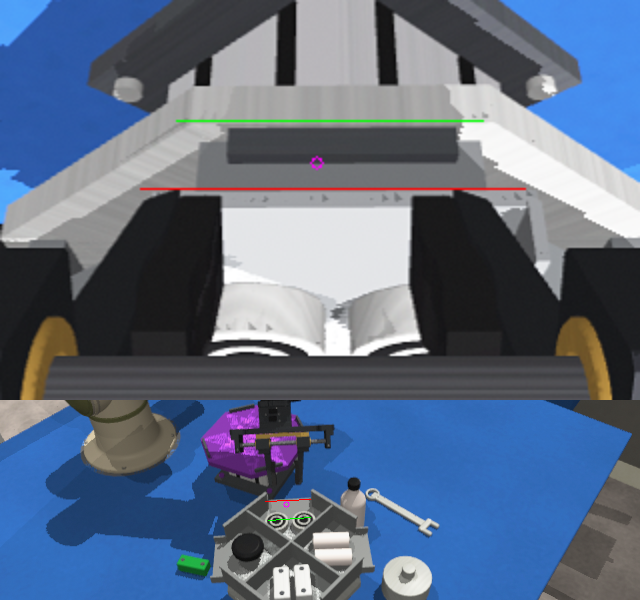

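The overlay shows the lip edge where expected, at zoom row 190. The visible fingertips end about 17 mm short of the nominal TCP projection at (317,162), so they're only level with the lip edge. I'll back off slightly, advance along the tool axis, then lift.

Emit:
carry_out(
  xyz=[
    [0.005,0.0,0.0],
    [0.008,0.0,0.003],
    [0.008,0.0,0.01],
    [0.008,0.0,0.018],
    [0.008,0.0,0.018],
  ],
  rot=[
    [0,0,0],
    [0,0,0],
    [0,0,0],
    [0,0,0],
    [0,0,0],
  ],
  gripper=[0.2,0.2,0.2,0.2,0.2],
)

```text
time_s: 6.85
tool_pos: [0.5338, -0.0089, 0.1017]
orientation: [-3.141, 0.698, 2.3]
contact_force: [-0.5, 0.1, 0.1]
gripper_width: 0.035
grasp_force: 0.0
```

Emit:
carry_out(
  xyz=[
    [-0.003,0.0,0.0],
    [-0.006,0.0,0.0],
    [-0.008,0.0,0.0],
    [-0.01,0.0,0.0],
    [-0.012,0.0,0.0],
  ],
  rot=[
    [0,0,0],
    [0,0,0],
    [0,0,0],
    [0,0,0],
    [0,0,0],
  ],
  gripper=[0.2,0.2,0.2,0.2,0.2],
)

```text
time_s: 7.48
tool_pos: [0.54, -0.0153, 0.1102]
orientation: [3.141, 0.699, 2.3]
contact_force: [-0.2, -0.2, -0.0]
gripper_width: 0.0352
grasp_force: 0.0
```

Run:
```python
from h import *
c,W,s=wrist();p=s["tool_pos"]
print(p,s["contact_force"].round(1),"U,V,z rel",(p-L)@U,(p-L)@V,p[2]-.13,c["fx"],c["cx"],c["cy"])
w=c["img"][:,:,::-1].copy()
cv2.imwrite("pics/s4.png",cv2.resize(w[200:400,160:480],(800,500)))
```

```text
[ 0.54002553 -0.01534586  0.11020694] [-0.2 -0.2 -0. ] U,V,z rel 0.018852055277517665 -0.003486415215229909 -0.01979306456084355 427.63537213396614 317.8003186528914 243.58448361660348
```

View pics/s4.png

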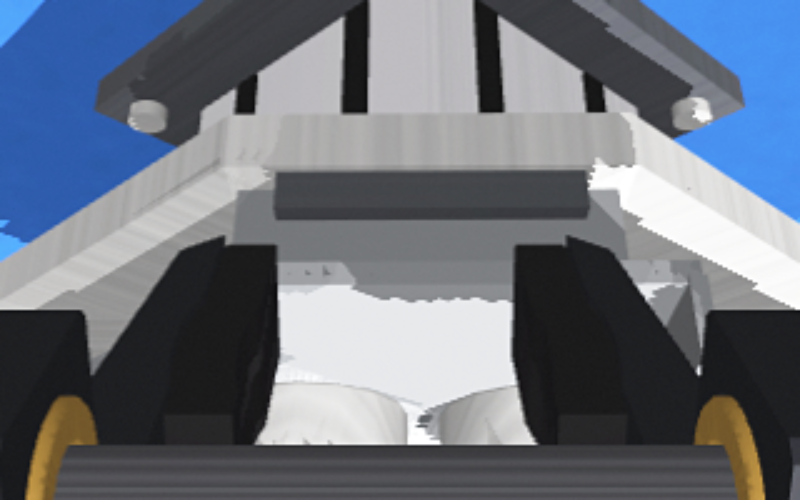

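Emit:
carry_out(
  xyz=[
    [-0.001,0.0,-0.0012],
    [-0.002,0.0,-0.0024],
    [-0.003,0.0,-0.0036],
    [-0.004,0.0,-0.0048],
    [-0.004,0.0,-0.0048],
  ],
  rot=[
    [0,0,0],
    [0,0,0],
    [0,0,0],
    [0,0,0],
    [0,0,0],
  ],
  gripper=[0.2,0.2,0.2,0.2,0.2],
)

```text
time_s: 8.15
tool_pos: [0.54, -0.0152, 0.1165]
orientation: [3.141, 0.699, 2.3]
contact_force: [-0.0, -0.5, -0.4]
gripper_width: 0.0351
grasp_force: 0.0
```

Emit:
carry_out(
  xyz=[
    [-0.001,0.0,-0.0012],
    [-0.002,0.0,-0.0024],
    [-0.003,0.0,-0.0036],
    [-0.004,0.0,-0.0048],
    [-0.004,0.0,-0.0048],
  ],
  rot=[
    [0,0,0],
    [0,0,0],
    [0,0,0],
    [0,0,0],
    [0,0,0],
  ],
  gripper=[0.2,0.2,0.2,0.2,0.2],
)

```text
time_s: 8.78
tool_pos: [0.54, -0.0152, 0.1228]
orientation: [3.141, 0.699, 2.3]
contact_force: [0.1, -0.3, -0.1]
gripper_width: 0.0354
grasp_force: 0.0
```

Run:
```python
from h import *
c,W,s=wrist();t=capture("scene")
a=cv2.resize(c["img"][200:380,160:480],(640,360));b=cv2.resize(t["img"][160:260,225:385],(800,500),interpolation=cv2.INTER_CUBIC)
b=cv2.resize(t["img"][190:250,235:341],(424,240),interpolation=cv2.INTER_CUBIC)
out=np.zeros((600,640,3),np.uint8);out[:360]=a;out[360:,:424]=b
w=c["img"][200:270,230:330];out[360:510,424:638]=cv2.resize(w,(214,150))
cv2.imwrite("pics/s5.png",out[:,:,::-1])
print(proj(t,[s["tool_pos"],L],t["T"]))
```

```text
[[286.50691591 240.23868405]
 [287.86462164 230.1673046 ]]
```

View pics/s5.png

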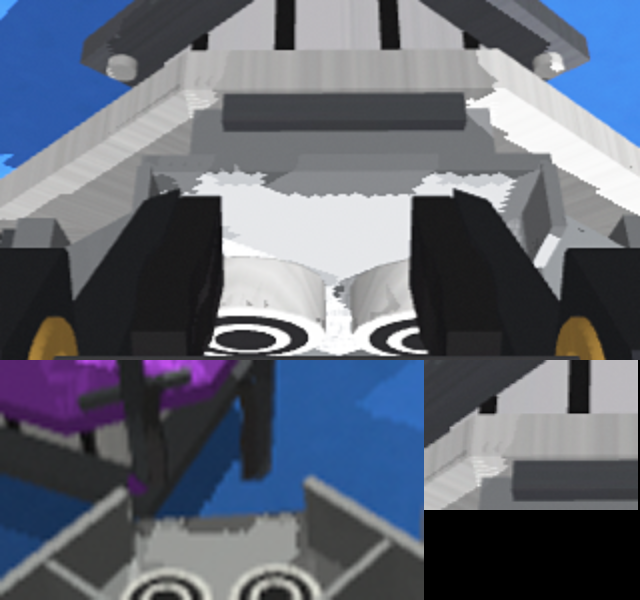

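Run:
```python
from h import *
s=telemetry.get_state();t=capture("scene");c=capture("wrist")
Ro=R.from_euler('xyz',s["orientation"])
for v in ((0,0,0),(.009,0,-.0375),(-.009,0,-.0375),(.009,0,-.02),(0,0,-.017),(-.0074,0,0)):
    for y in(.0175,.035): print(v,y,proj(t,[s["tool_pos"]+Ro.apply(np.array(v)+[0,y,0])])[0].round(1),proj(c,[np.array(v)+[0,y,0]],c["T_tool_cam"])[0].round(1))
# tip search in scene: dark columns near right finger
im=t["img"];print(im[205:232:2,290:308:2].max(2))
```

```text
(0, 0, 0) 0.0175 [295.8 239.8] [355.9 281.7]
(0, 0, 0) 0.035 [305.2 239.3] [393.8 281.7]
(0.009, 0, -0.0375) 0.0175 [294.7 219.3] [365.1 296.3]
(0.009, 0, -0.0375) 0.035 [304.1 218.8] [412.2 296.3]
(-0.009, 0, -0.0375) 0.0175 [294.6 220.3] [363.6 339.7]
(-0.009, 0, -0.0375) 0.035 [304.2 219.8] [409.2 339.7]
(0.009, 0, -0.02) 0.0175 [295.3 228.6] [360.6 279.2]
(0.009, 0, -0.02) 0.035 [304.6 228.1] [403.2 279.2]
(0, 0, -0.017) 0.0175 [295.3 230.7] [359.3 296.5]
(0, 0, -0.017) 0.035 [304.7 230.2] [400.6 296.5]
(-0.0074, 0, 0) 0.0175 [295.8 240.3] [355.5 296.5]
(-0.0074, 0, 0) 0.035 [305.2 239.8] [393.  296.5]
[[ 71  84  84  33  33  38  60 156 156]
 [ 84  85  82  32  34  37  61 157 156]
 [ 84  85  80  35  33  39  61 156 156]
 [ 84  84  78  33  33  38  68 155 156]
 [ 84  84  80  32  34  40  74 154 153]
 [ 83  90 122  32  32  40  73 154 154]
 [ 83 128 146  33  33  47  93 154 154]
 [ 95 150 144  51  74  83 152 151 153]
 [154 153 151 153 154 153 151 152 154]
 [152 152 151 153 153 152 152 151 153]
 [152 153 151 152 152 153 152 151 152]
 [152 151 151 151 152 152 143 140 131]
 [106 105  98  97  97 127 110 114 136]
 [ 91  92  92  92 134 156 156 155 156]]
```

Scene and wrist views agree that the fingertips sit at tool z≈-37.5 mm from the reported TCP. Right tip is at scene (299,219) and wrist (366,297). I'll plan with that offset from here.

```bash
cat >> h.py <<'E'
def F(s): return s["tool_pos"]+R.from_euler('xyz',s["orientation"]).apply([0,0,-.0375])
def rep():
    s=telemetry.get_state();f=F(s)-L
    print("t",s["time_s"],"tip U,V,z",(f@U).round(4),(f@V).round(4),f[2].round(4),"F",s["contact_force"].round(1),"q",s["joints"].round(2));return s
E
python3 - <<'E'
from h import *
s=rep();k=fit().x;q=s["joints"]
z=Rt(50).apply([0,0,.0375])
for u,h in((-.03,.03),(-.03,-.033),(.007,-.033),(.04,.08),(.08,.13)):
    q,co=ik(L+u*U-.003*V+[0,0,h]+z,Rt(50),k,q);print(u,h,q.round(2),round(co,6))
E
```

```text
t 8.975 tip U,V,z -0.0054 -0.0034 0.0213 F [-0.2 -0.4  0.7] q [ 0.01  0.31  1.94 -0.97  0.63  0.01]
-0.03 0.03 [ 0.06  0.27  1.96 -0.95  0.67  0.02] 0.0
-0.03 -0.033 [ 0.06  0.39  2.01 -1.15  0.58  0.27] 0.0
0.007 -0.033 [-0.01  0.41  1.96 -1.14  0.55  0.21] 0.0
0.04 0.08 [-0.06  0.25  1.82 -0.78  0.69 -0.27] 0.0
0.08 0.13 [-0.12  0.24  1.69 -0.66  0.76 -0.47] 0.0
```

Emit:
carry_out(
  xyz=[
    [0.008,0.0,-0.01],
    [0.016,0.0,-0.02],
    [0.029,0.0,-0.004],
    [0.042,0.0,0.011],
    [0.054,0.0,0.0255],
  ],
  rot=[
    [0,0,0],
    [0,0,0],
    [0,0,0],
    [0,0,0],
    [0,0,0],
  ],
  gripper=[0.2,0.2,0.2,0.2,0.2],
)

```text
time_s: 9.6
tool_pos: [0.5229, 0.0042, 0.068]
orientation: [3.141, 0.699, 2.301]
contact_force: [-0.3, 0.2, 0.2]
gripper_width: 0.0353
grasp_force: 0.0
```

Emit:
carry_out(
  xyz=[
    [0,0.0,0],
    [-0.009,0.0,0.0075],
    [-0.018,0.0,0.015],
    [-0.028,0.0,0.0235],
    [-0.028,0.0,0.0235],
  ],
  rot=[
    [0,0,0],
    [0,0,0],
    [0,0,0],
    [0,0,0],
    [0,0,0],
  ],
  gripper=[0.2,0.2,0.2,0.2,0.2],
)

```text
time_s: 10.22
tool_pos: [0.5483, -0.0249, 0.0686]
orientation: [3.14, 0.699, 2.298]
contact_force: [-0.8, 0.4, 0.1]
gripper_width: 0.0354
grasp_force: 0.0
```

Run:
```python
from h import *
rep()
```

```text
t 10.225 tip U,V,z 0.0073 -0.0037 -0.0327 F [-0.8  0.4  0.1] q [-0.01  0.42  1.96 -1.15  0.55  0.21]
```

Emit:
carry_out(
  xyz=[
    [-0.0016,0.0,-0.002],
    [-0.0032,0.0,-0.004],
    [-0.005,0.0,-0.006],
    [-0.006,0.0,-0.0073],
    [-0.007,0.0,-0.0085],
  ],
  rot=[
    [0,0,0],
    [0,0,0],
    [0,0,0],
    [0,0,0],
    [0,0,0],
  ],
  gripper=[0.2,0.2,0.2,0.2,0.2],
)

```text
time_s: 10.85
tool_pos: [0.5473, -0.0236, 0.0791]
orientation: [3.141, 0.698, 2.301]
contact_force: [-0.6, 1.1, -3.5]
gripper_width: 0.0353
grasp_force: 1.7
```

Emit:
carry_out(
  xyz=[
    [-0.001,0.0,-0.0012],
    [-0.002,0.0,-0.0024],
    [-0.003,0.0,-0.0036],
    [-0.004,0.0,-0.0048],
    [-0.005,0.0,-0.006],
  ],
  rot=[
    [0,0,0],
    [0,0,0],
    [0,0,0],
    [0,0,0],
    [0,0,0],
  ],
  gripper=[0.2,0.2,0.2,0.2,0.2],
)

```text
time_s: 11.48
tool_pos: [0.5475, -0.0238, 0.0872]
orientation: [3.141, 0.698, 2.3]
contact_force: [-0.4, 0.1, -4.8]
gripper_width: 0.0354
grasp_force: 1.8
```

Run:
```python
from h import *
rep()
```

```text
t 11.475 tip U,V,z 0.0061 -0.0035 -0.0141 F [-0.4  0.1 -4.8] q [-0.01  0.38  1.95 -1.08  0.57  0.13]
```

Emit:
carry_out(
  xyz=[
    [-0.0064,0.0,-0.0053],
    [-0.0129,0.0,-0.0104],
    [-0.0197,0.0,-0.0153],
    [-0.0266,0.0,-0.0199],
    [-0.0336,0.0,-0.0243],
  ],
  rot=[
    [0,0,0],
    [0,0,0],
    [0,0,0],
    [0,0,0],
    [0,0,0],
  ],
  gripper=[0.2,0.2,0.2,0.2,0.2],
)

```text
time_s: 12.1
tool_pos: [0.5544, -0.0314, 0.1281]
orientation: [3.141, 0.699, 2.3]
contact_force: [-1.7, 1.8, -4.4]
gripper_width: 0.0353
grasp_force: 1.9
```

```bash
cat >> h.py <<'E'
def tilt(name):
    # tilt about the diagonal: fit wall-top points is manual; save compact picture
    t=capture("scene");w=capture("wrist")
    cv2.imwrite(name,np.hstack([t["img"][150:450,180:480],cv2.resize(w["img"],(400,300))])[:,:,::-1]);return t
E
python3 - <<'E'
from h import *
rep();tilt("pics/a1.png")
E
```

```text
t 12.1 tip U,V,z 0.0163 -0.0035 0.0268 F [-1.7  1.8 -4.4] q [-0.02  0.31  1.91 -0.94  0.62 -0.05]
```

View pics/a1.png

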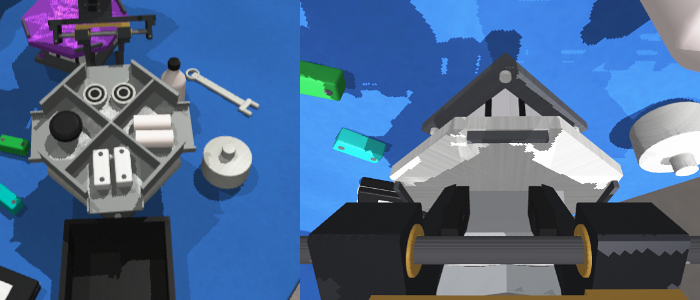

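The picture shows the tray tilted evenly by about 12°. The fingers are under the near left lip (scene crop (108,68)), and the blocks are still at (112,170). Continuing.

Emit:
carry_out(
  xyz=[
    [-0.0072,0.0,-0.0041],
    [-0.0146,0.0,-0.008],
    [-0.022,0.0,-0.0116],
    [-0.0297,0.0,-0.0149],
    [-0.0297,0.0,-0.0149],
  ],
  rot=[
    [0,0,0],
    [0,0,0],
    [0,0,0],
    [0,0,0],
    [0,0,0],
  ],
  gripper=[0.2,0.2,0.2,0.2,0.2],
)

```text
time_s: 12.82
tool_pos: [0.5635, -0.0414, 0.1587]
orientation: [3.14, 0.699, 2.299]
contact_force: [-2.0, 3.1, -1.8]
gripper_width: 0.0353
grasp_force: 1.9
```

```bash
cat >> h.py <<'E'
def blobs():
    t=capture("scene");im=t["img"].astype(int);m=((im.min(2)>195)).astype(np.uint8)
    m[:255]=0;m[:,:215]=0;m[:,375:]=0
    n,l,st,ce=cv2.connectedComponentsWithStats(m)
    print([(ce[i].round().tolist(),int(st[i,4]),st[i,2:4].tolist()) for i in range(1,n) if st[i,4]>40])
    b=im[380:470,255:345].min(2);print("bin bright",(b>100).sum())
    g=im[330:375,250:345].min(2)
    return t
E
python3 - <<'E'
from h import *
rep();blobs()
E
```

```text
t 12.825 tip U,V,z 0.0297 -0.0034 0.0574 F [-2.   3.1 -1.8] q [-0.05  0.28  1.86 -0.85  0.66 -0.18]
[([289.0, 264.0], 118, [18, 15]), ([332.0, 270.0], 404, [38, 11]), ([335.0, 287.0], 425, [39, 12]), ([303.0, 319.0], 483, [19, 36]), ([281.0, 321.0], 511, [17, 37])]
bin bright 0
```

Emit:
carry_out(
  xyz=[
    [-0.004,0.0,-0.0015],
    [-0.0077,0.0,-0.003],
    [-0.0116,0,-0.0045],
    [-0.0155,0.0,-0.0059],
    [-0.0155,0.0,-0.0059],
  ],
  rot=[
    [0,0,0],
    [0,0,0],
    [0,0,0],
    [0,0,0],
    [0,0,0],
  ],
  gripper=[0.2,0.2,0.2,0.2,0.2],
)

```text
time_s: 13.5
tool_pos: [0.5687, -0.0473, 0.1728]
orientation: [3.14, 0.699, 2.299]
contact_force: [-1.5, 2.6, -1.4]
gripper_width: 0.0354
grasp_force: 1.7
```

Run:
```python
from h import *
rep();blobs()
```

```text
t 13.5 tip U,V,z 0.0376 -0.0035 0.0715 F [-1.5  2.6 -1.4] q [-0.06  0.27  1.83 -0.81  0.68 -0.24]
[([332.0, 271.0], 396, [39, 11]), ([335.0, 288.0], 420, [39, 11]), ([304.0, 333.0], 533, [19, 38]), ([282.0, 336.0], 545, [18, 40])]
bin bright 0
```

Emit:
carry_out(
  xyz=[
    [0,0.0,0],
    [0,0.0,0],
    [0,0,0],
    [0,0.0,0],
    [0,0.0,0],
  ],
  rot=[
    [0,0,0],
    [0,0,0],
    [0,0,0],
    [0,0,0],
    [0,0,0],
  ],
  gripper=[0.2,0.2,0.2,0.2,0.2],
)

```text
time_s: 14.18
tool_pos: [0.5684, -0.0472, 0.1724]
orientation: [3.141, 0.699, 2.3]
contact_force: [-2.3, 2.6, -2.4]
gripper_width: 0.0349
grasp_force: 1.7
```

Run:
```python
from h import *
rep();blobs()
```

```text
t 14.175 tip U,V,z 0.0374 -0.0036 0.0711 F [-2.3  2.6 -2.4] q [-0.06  0.27  1.83 -0.81  0.68 -0.24]
[([332.0, 271.0], 390, [39, 11]), ([335.0, 288.0], 421, [39, 11]), ([256.0, 290.0], 79, [14, 14]), ([293.0, 453.0], 565, [24, 37]), ([315.0, 453.0], 553, [23, 37])]
bin bright 1216
```

Both blocks are in the bin, at scene (293,453) and (315,453). The rollers are unchanged. Lowering along the same arc.

Emit:
carry_out(
  xyz=[
    [0.0078,0.0,0.0029],
    [0.0155,0.0,0.0059],
    [0.0231,0,0.0092],
    [0.0306,0.0,0.0128],
    [0.038,0.0,0.0167],
  ],
  rot=[
    [0,0,0],
    [0,0,0],
    [0,0,0],
    [0,0,0],
    [0,0,0],
  ],
  gripper=[0.2,0.2,0.2,0.2,0.2],
)

```text
time_s: 14.85
tool_pos: [0.556, -0.0333, 0.1345]
orientation: [3.141, 0.698, 2.3]
contact_force: [-1.1, 1.5, -2.7]
gripper_width: 0.0354
grasp_force: 1.7
```

Emit:
carry_out(
  xyz=[
    [0.0072,0.0,0.0041],
    [0.0142,0.0,0.0085],
    [0.0211,0,0.0131],
    [0.0279,0.0,0.018],
    [0.0311,0.0,0.0205],
  ],
  rot=[
    [0,0,0],
    [0,0,0],
    [0,0,0],
    [0,0,0],
    [0,0,0],
  ],
  gripper=[0.2,0.2,0.2,0.2,0.2],
)

```text
time_s: 15.48
tool_pos: [0.5489, -0.0254, 0.0988]
orientation: [3.142, 0.698, 2.301]
contact_force: [-0.6, 1.1, -3.7]
gripper_width: 0.0349
grasp_force: 2.0
```

Run:
```python
from h import *
rep();blobs()
```

```text
t 15.475 tip U,V,z 0.0082 -0.0035 -0.0025 F [-0.6  1.1 -3.7] q [-0.01  0.36  1.94 -1.03  0.58  0.08]
[([331.0, 271.0], 392, [37, 15]), ([308.0, 276.0], 43, [8, 10]), ([334.0, 285.0], 400, [37, 11]), ([265.0, 287.0], 67, [15, 11]), ([293.0, 320.0], 894, [53, 46]), ([293.0, 453.0], 565, [24, 37]), ([315.0, 453.0], 553, [23, 37])]
bin bright 1215
```

Emit:
carry_out(
  xyz=[
    [0.0026,0.0,0.0022],
    [0.0052,0.0,0.0046],
    [0.0078,0,0.007],
    [0.0104,0.0,0.0094],
    [0.012,0.0,0.011],
  ],
  rot=[
    [0,0,0],
    [0,0,0],
    [0,0,0],
    [0,0,0],
    [0,0,0],
  ],
  gripper=[0.2,0.2,0.2,0.2,0.2],
)

```text
time_s: 16.15
tool_pos: [0.5477, -0.0239, 0.0831]
orientation: [3.141, 0.698, 2.3]
contact_force: [-2.0, 1.5, -3.8]
gripper_width: 0.0351
grasp_force: 2.1
```

Emit:
carry_out(
  xyz=[
    [0.001,0.0,0.0012],
    [0.002,0.0,0.0024],
    [0.003,0,0.0036],
    [0.004,0.0,0.0048],
    [0.005,0.0,0.006],
  ],
  rot=[
    [0,0,0],
    [0,0,0],
    [0,0,0],
    [0,0,0],
    [0,0,0],
  ],
  gripper=[0.2,0.2,0.2,0.2,0.2],
)

```text
time_s: 16.77
tool_pos: [0.5482, -0.0241, 0.0758]
orientation: [3.14, 0.699, 2.299]
contact_force: [0.5, -0.8, 0.4]
gripper_width: 0.0352
grasp_force: 0.0
```

Emit:
carry_out(
  xyz=[
    [0.001,0.0,0.0012],
    [0.002,0.0,0.0024],
    [0.003,0,0.0036],
    [0.004,0.0,0.0048],
    [0.005,0.0,0.006],
  ],
  rot=[
    [0,0,0],
    [0,0,0],
    [0,0,0],
    [0,0,0],
    [0,0,0],
  ],
  gripper=[0.2,0.2,0.2,0.2,0.2],
)

```text
time_s: 17.4
tool_pos: [0.5478, -0.024, 0.0676]
orientation: [3.141, 0.699, 2.3]
contact_force: [-0.1, -0.4, -0.0]
gripper_width: 0.0355
grasp_force: 0.0
```

Run:
```python
from h import *
rep()
```

```text
t 17.4 tip U,V,z 0.0064 -0.0034 -0.0337 F [-0.1 -0.4 -0. ] q [-0.01  0.42  1.96 -1.15  0.55  0.22]
```

Emit:
carry_out(
  xyz=[
    [0.0095,0.0,-0.008],
    [0.019,0.0,-0.016],
    [0.028,0,-0.0235],
    [0.009,0.0,-0.0465],
    [-0.01,0.0,-0.0695],
  ],
  rot=[
    [0,0,0],
    [0,0,0],
    [0,0,0],
    [0,0,0],
    [0,0,0],
  ],
  gripper=[0.2,0.2,0.2,0.2,0.2],
)

```text
time_s: 18.02
tool_pos: [0.5225, 0.0044, 0.1279]
orientation: [3.142, 0.698, 2.301]
contact_force: [-0.0, 0.1, -0.2]
gripper_width: 0.0354
grasp_force: 0.0
```

Emit:
carry_out(
  xyz=[
    [-0.01,0.0,-0.03],
    [-0.02,0.0,-0.06],
    [-0.03,0,-0.1],
    [-0.04,0.0,-0.14],
    [-0.04,0.0,-0.14],
  ],
  rot=[
    [0,0,0],
    [0,0,0],
    [0,0,0],
    [0,0,0],
    [0,0,0],
  ],
  gripper=[0.2,0.2,0.2,0.2,0.2],
)

```text
time_s: 18.65
tool_pos: [0.4835, 0.0492, 0.2628]
orientation: [3.135, 0.701, 2.298]
contact_force: [0.1, 0.2, -0.9]
gripper_width: 0.0351
grasp_force: 0.0
```

Run:
```python
from h import *
rep()
t=capture("scene");a=t["img"];b=capture("top")["img"]
cv2.imwrite("pics/f.png",np.hstack([a[150:480,180:480],cv2.resize(b[95:275,300:520],(403,330))])[:,:,::-1])
```

```text
t 18.65 tip U,V,z -0.0911 -0.0024 0.1615 F [ 0.1  0.2 -0.9] q [ 0.19  0.05  1.83 -0.72  0.98 -0.22]
```

View pics/f.png

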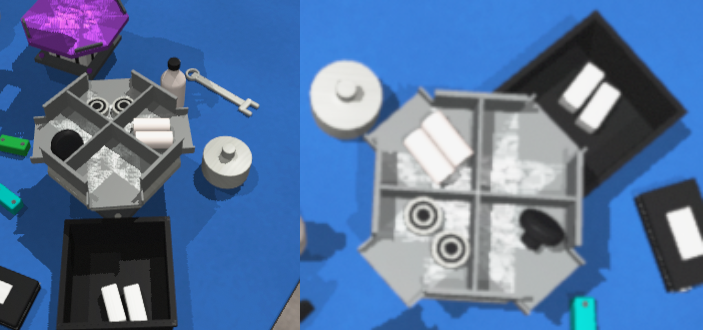

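Both blocks are in the bin and the tray is seated, with its divider cross at (480,192) in the right view. The bearings, rollers and bystanders are in place. The knob (540,228) moved within its own pocket, so I'll check it numerically.

Run:
```python
from h import *
t=capture("top");im=t["img"].astype(int)
m=(im.max(2)<62).astype(np.uint8);m[:205]=0;m[245:]=0;m[:,:405]=0;m[:,448:]=0
n,l,st,ce=cv2.connectedComponentsWithStats(m);i=1+np.argmax(st[1:,4]);print(st[i],ce[i])
x0,y0,w,h=st[i,:4]
P=plane(t,[ce[i],(x0,y0),(x0+w,y0),(x0,y0+h),(x0+w,y0+h)],.155)
cx=plane(t,[(398.3,199.8)],.174)[0];print("centre",cx)
a=-.052;r=np.array([[np.cos(a),-np.sin(a)],[np.sin(a),np.cos(a)]])
print(((P-cx)[:,:2]@r).round(3))
for row in im[200:250:2,404:452:2].max(2): print(' '.join('%3d'%v for v in row))
```

```text
[421 209  23  22 349] [430.90830946 219.83954155]
centre [ 0.62150893 -0.10031377  0.174     ]
[[-0.032 -0.07 ]
 [-0.011 -0.05 ]
 [-0.008 -0.096]
 [-0.056 -0.051]
 [-0.053 -0.097]]
174 182 181 187 186 201 219 207 194 211 210 211 201 174 164 164 164 162 162 161 148  99  96 120
 87  91  98 103 104 119 130 137 138 154 154 159 159 163 163 170 170 177 178 176 173 154 148 147
 78  78  79  78  76  76  77  77  76  76  77  80  79  82  82  85  85  90  91 102 105 117 118 145
114 170 174 170 176 156 148 118 110  96  89  85  84  82  82  81  79  79  78  78  77  78  85 124
135 216 225 220 228 227 224 206 199 170 127 126 142 153 159 156 152 145 140 135 110  92  94 127
192 228 222 222 230 229 228 199 174  66  36  37  40  57 109 163 181 182 184 181 151  98  96 126
224 225 229 228 231 236 222 209 105  40  41  41  38  32  36  52 133 174 182 181 144  97  95 126
210 230 227 238 235 228 191 201  62  41  45  45  41  38  34  37  39 105 171 181 143  98  95 132
203 240 239 236 234 220 201 199  74  43  47  50  47  42  38  35  34  35  89 162 142  98  95 140
199 226 232 236 240 240 229 192 116  47  48  56  59  47
[... 780 characters left out ...]
 185 185 184 183 170 116 152
224 235 233 231 234 225 216 187 185 185 186 184 185 184 184 184 184 185 184 185 184 184 166 112
229 235 234 225 234 222 198 187 185 185 185 185 185 185 184 184 184 185 184 183 185 184 184 165
228 235 235 227 214 222 203 187 185 186 185 185 185 185 185 185 184 184 185 184 184 184 184 177
222 239 239 237 212 223 215 186 186 185 186 186 185 185 185 184 185 185 184 185 184 185 178 150
230 241 241 237 231 231 226 187 185 185 185 185 185 184 185 185 185 183 184 185 184 179 150 142
217 241 241 227 225 235 221 185 185 184 186 185 185 184 186 185 186 185 184 184 176 149 142 141
166 202 213 207 226 231 224 185 185 186 185 185 186 185 186 185 185 185 184 170 145 143 144 143
```

```bash
python3 -c "
from plant import order
print(order.hand_in())"
```

```text
the job is handed in; nothing more can be done
None
```

The job is handed in at about 19 s of the 46 s limit: both blocks are in the bin and the tray is seated flat about 3 mm off centre. All other parts stayed in their pockets, though the hand knob tipped onto its side in its own; no verdict came back at hand-in.

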